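# Refit the shutter brake pad in its clip-lined bracket

### The job

Pick up the shutter brake pad by its rubber block and slide its two ears down into the slots of the aluminium bracket, past the spring clips, until the plate bottoms flat on the seat. Bed it with a steady downward push of about 20 N held for about a second, never pushing with more than 40 N, then let go and leave it there; leave the other things on the ledge as they are.

Things in the scene. Friction and masses are not known exactly. Their poses are not given: they have to be found in the camera images.
- pad_mid (a point): Centre of the loose brake pad, 17 mm above its underside; y along the ears. Steel plate 40 (x) by 54 (y) by 6 mm; at each y end an ear 12 mm wide, 6 mm thick, 80 mm tip to tip. Fits either way round. About 0.15 kg, lies flat on the ledge, block up.
- pad_block (a point): Centre of the top of the pad's rubber block, 34 mm above the pad's underside; axes as the pad's. The block stands on the plate's middle, 24 mm (x) by 30 mm (y), 28 mm tall: grip it across x, fingertips just above the plate, whose top is 28 mm below this point.
- bracket: Aluminium bracket fixed on the ledge, 46 mm (x) by 112 mm (y); origin at the centre of its underside, z up. Base 12 mm thick. Two uprights, 30 to 52 mm off the centre along +y and -y, tops 49 mm above the underside. In each an upright slot, open at the top and toward the centre, 15 mm wide in x, flared to about 20 mm at the mouth.
- clips (a point): Point on the bracket's centre line, 35 mm above its underside: about here the plate's underside is when the ears meet the spring clips, a sprung steel leaf in each slot that pushes the ear toward the centre. Pushing past them takes a rising 4 to 10 N (it varies) over the first 6 mm, then 2 to 5 N all the way down; only a firm stop below that, past 28 mm above the underside, is the seat.
- seat: The bracket's dark steel seat between the uprights; this origin is on the ledge under its centre (the bracket's own origin). Its flat top, 34 mm (x) by 46 mm (y), takes the plate's underside; a stiff height screw sets that top anywhere from 15 to 25 mm above the origin, differently each time and not measured: feel for it. The top is rubber-cushioned and gives about 1 mm for each 26 N.
- angle: Bystander: small aluminium angle bracket, two 30 mm legs, 26 mm wide; origin under its corner.
- tin: Bystander: round steel screw tin, 63 mm across, 30 mm tall; origin at the centre of its underside.
- hinge: Bystander: piano hinge segment lying open and flat, 180 by 32 mm, 6 mm high; origin at the centre of its underside, x along it.
- mallet: Bystander: mallet with wooden handle and red rubber-tipped head, lying along its x, 230 mm long, head at +x, 44 mm high; origin on the ledge under the handle.
- tea_glass: Bystander: empty tea glass, 58 mm across, 75 mm tall; origin at the centre of its underside.
Things that resemble listed ones, but are neither listed nor needed, are in the scene too. Of the things that look like the seat, the largest one is meant.

How it is judged:
On the way, in this order (a step that is already met when the one before it is completed fails the run):
1. the pad is lifted clear of the ledge (height (world z) of pad_mid above 0.075 m), for 0.1 s.
2. the pad is pressed flat on the seat with more than 5 N (z of pad_mid in the frame of seat below 0.044 m and horizontal distance between pad_mid and seat below 0.004 m and angle between the x axis of pad_mid and the x axis of bracket, either way round below 0.08 rad and angle between pad_mid's own z axis and vertical below 0.03 rad and contact force between pad and seat above 5 N), for 0.3 s.
At the end, for the whole second after the job is handed in: The pad rests on the seat (touching it with more than 0.3 N, its centre at most 44 mm above the bracket's underside), within 4 mm of the seat's centre, within 0.08 rad of the bracket's direction (either way round) and level within 0.03 rad, block up, at rest and let go (z of pad_mid in the frame of seat below 0.044 m and horizontal distance between pad_mid and seat below 0.004 m and angle between the x axis of pad_mid and the x axis of bracket, either way round below 0.08 rad and angle between pad_mid's own z axis and vertical below 0.03 rad and contact force between pad and seat above 0.3 N and linear speed of pad below 0.01 m/s and contact force between the fingers and pad below 0.2 N).
It fails at once if the pad is pushed on the seat with more than 40 N (contact force between pad and seat above 40 N).
It fails at once if the pad or its ears are forced against the bracket with more than 60 N (squeeze of the clips included) (contact force between pad and bracket above 60 N).
It fails at once if one of the other loose things is shifted by more than 20 mm (distance of any of angle, tin, hinge, mallet, tea_glass from where it was at the start of the episode above 0.02 m).
It also fails if it takes over 42 s, if anything falls off the work surface, if the arm or the gripper's body presses on something with over 40 N, if the wrist force passes 120 N, or if a joint passes its speed limit or range.

### The arm

A 6-joint arm with a two-finger parallel gripper is mounted at the origin on the work surface. World frame = base frame: x ahead of the robot, y to its left, z up, the work surface at z = 0. Lengths are in m, angles in rad, forces in N, time in s.
With the tool pointing down it reaches from about 0.3 to 0.95 m from the base axis. Payload 3.1 kg.
Tool frame: the origin (TCP) lies on the centre line of the jaws, within the pads' length; the fingertips stand 22 mm ahead of it and the grasp point (between the pads) lies 3 mm ahead of it; z points along the fingers, y is the direction in which the jaws open and shut (so a half turn about z gives the same grasp; the last joint's range is limited). The gripper opens to 85 mm and grips with 20 to 120 N. Pads are 22 mm wide; open, the fingers measure 114 mm over their backs; the gripper's body (76 mm by 85 mm) begins 54 mm behind the grasp point. The pads swing forward as they close: fully open they stand 13 mm farther back than shut.
Start: joints at [1.067, 0.308, 1.634, -0, 1.2, -0.07], TCP at [0.263, 0.567, 0.253] pointing down, gripper open.
Joint ranges: [-3.06, 3.06], [-0.79, 1.96], [0.05, 2.63], [-1.19, 4.34], [0.05, 2.64], [-2.94, 2.94]. Speed limits (rad/s): [2.79, 2.79, 3.14, 3.14, 3.14, 3.14].

### API

Orientations are given as a unit quaternion [w, x, y, z].
In Python, from cell import readout, optics, workorder gives the robot as it stands.
- The arm moves only by the tool arm_command, never from a script. Its argument "motion" is a list of rows, each an object of numbers: "x", "y", "z": the shift along the tool's x, y, z in m; "twist": the turn about the tool's z in rad; "hand": the closure, from -1 (fully open) to 1 (shut), so that 0 is half open. A call has 1 to 12 rows; each row is the pose to reach, as a shift and turn from the pose measured when the call began, along the tool's axes at that moment; what a row does not reach only later rows make up. A row lasts 1/10 s, in which the tool goes at most 50 mm and 8.59 degrees, less where a joint would pass 70% of its speed; a pose out of reach is approached as far as the arm can. A call with a gripper value outside its range is refused whole. The fingers move at their own pace and stop on an object; "force" is the grip in N (left out, the last holds). Time passes only in rows, so rows that repeat a pose let the fingers close. It gives the time, the measured TCP pose, the force and the opening at its end, in the units of the state.
- readout.read_state(): the state, without advancing time (a new reading comes with each control period).
- optics.get_image(name): name is "side" or "top"; returns (picture, depth): 480x640x3 uint8, red, green, blue; 480x640 float32, m along the optical axis (not along the pixel's ray), 0 where there is no reading.
- optics.camera_info(name): a dict with "K" (3x3 intrinsics, pixels), "k1" (the pictures are not rectified: a ray, as slopes to the right and down, at radius r is drawn at 1 + k1 r^2 times it, then the intrinsics apply), "R" (3x3) and "t" (3): a world point X has camera coordinates R X + t. Camera axes: x right, y down, z forward; pixel columns grow to the right and rows downward; lengths in m; the calibration is good to about 2 mm. A picture is of the moment at which its call begins. camera_info takes no time and is no camera call.
- workorder.sign_off(): hands the job in, once; it reports no verdict.
The state is a dict: "clock": time; "joints": joint angles; "joint_velocities": joint speeds; "joint_torque": joint torques, N m; "ee_pos": TCP position; "orientation": TCP orientation; "ft_force": force on the tool from outside, world axes, zero at the start; "ft_torque": the same for the moment, N m; "finger_gap": finger opening in m.
Only numpy, scipy, OpenCV 4.12 (cv2) and the standard library are available. Lean on these libraries where they do the work, as an engineer would, in place of code of your own. Each camera call takes 0.05 s, during which the arm holds its last target.

## Working session

There is one attempt and no reset: what is moved stays moved. The work goes in short steps, Python scripts to look and compute and a tool call to move; the robot and the scene stay as the last step left them, time stands still between calls to the robot, and variables do not carry over. Pictures are saved under pics/ and viewed, and the job is handed in when it is done.

Besides the shell and the picture viewer there is one more tool, called after "Call:" by a JSON object that holds its "op" and its "data", one argument or row to a line. arm_command: Moves the arm, as the interface text tells. Its arguments: {"type":"object","properties":{"motion":{"type":"array","items":{"type":"object","properties":{"x":{"type":"number"},"y":{"type":"number"},"z":{"type":"number"},"twist":{"type":"number"},"hand":{"type":"number"}}}},"force":{"type":"number"}},"required":["motion"]}

```bash
ls; mkdir -p pics
cat > h.py <<'E'
import numpy as np, cv2
from cell import readout, optics, workorder
def snap(n,tag):
    im,d=optics.get_image(n); cv2.imwrite(f'pics/{tag}.png',im[:,:,::-1]); np.savez(f'pics/{tag}.npz',im=im,d=d); return im,d
def ray(n,uv):
    c=optics.camera_info(n);K=np.array(c['K'],float);R=np.array(c['R']);t=np.array(c['t'])
    uv=np.atleast_2d(np.array(uv,float))
    p=cv2.undistortPoints(uv[:,None],K,np.array([c['k1'],0,0,0],float))[:,0]
    return -R.T@t,(np.c_[p,np.ones(len(p))])@R
def onz(n,uv,z):
    o,d=ray(n,uv); return o+d*((z-o[2])/d[:,2])[:,None]
def dep(n,uv,z):
    o,d=ray(n,uv); return o+d*np.atleast_1d(z)[:,None]
def proj(n,X):
    c=optics.camera_info(n);R=np.array(c['R'])
    return cv2.projectPoints(np.atleast_2d(np.array(X,float)),cv2.Rodrigues(R)[0],np.array(c['t'],float),np.array(c['K'],float),np.array([c['k1'],0,0,0],float))[0][:,0]
E
python3 - <<'E'
from h import *
for n in('top','side'): snap(n,n+'0'); print(optics.camera_info(n))
print(readout.read_state())
E
```

```text
pics
{'K': array([[479.32258848,   0.        , 313.02651595],
       [  0.        , 479.32258848, 235.40275748],
       [  0.        ,   0.        ,   1.        ]]), 'k1': 0.04300641891845657, 'R': array([[-0.00558011, -0.99989899, -0.01307211],
       [-0.99056806,  0.00731682, -0.13682607],
       [ 0.13690789,  0.01218531, -0.99050883]]), 't': array([0.00472615, 0.51615699, 0.88443333])}
{'K': array([[463.05461547,   0.        , 319.4380949 ],
       [  0.        , 463.05461547, 237.6884897 ],
       [  0.        ,   0.        ,   1.        ]]), 'k1': -0.09854101324336048, 'R': array([[-0.85049713, -0.52581105,  0.01331794],
       [-0.29011492,  0.44783845, -0.84573876],
       [ 0.4387345 , -0.72316213, -0.53343095]]), 't': array([0.43838949, 0.1877999 , 0.89720288])}
{'clock': 0.1, 'joints': array([ 1.06730770e+00,  3.08946719e-01,  1.63505843e+00, -4.07619871e-05,
        1.19970672e+00, -6.96981335e-02]), 'joint_velocities': array([ 0.00090224, -0.00106996, -0.00358119,  0.00051858, -0.00042237,
       -0.00161642]), 'joint_torque': array([-1.06998104e-03, -4.16410124e+01, -2.77642661e+01, -1.48822764e-04,
        4.05038707e-03,  3.14389602e-06]), 'ee_pos': array([0.26238967, 0.56647894, 0.25214434]), 'orientation': array([-2.81325355e-04,  2.15191296e-01,  9.76571341e-01, -1.02175719e-03]), 'ft_force': array([ 0.01589471, -0.30803905,  0.24599741]), 'ft_torque': array([-0.06966044,  0.01369128,  0.05752595]), 'finger_gap': 0.0854184736689699}
```

View pics/top0.png

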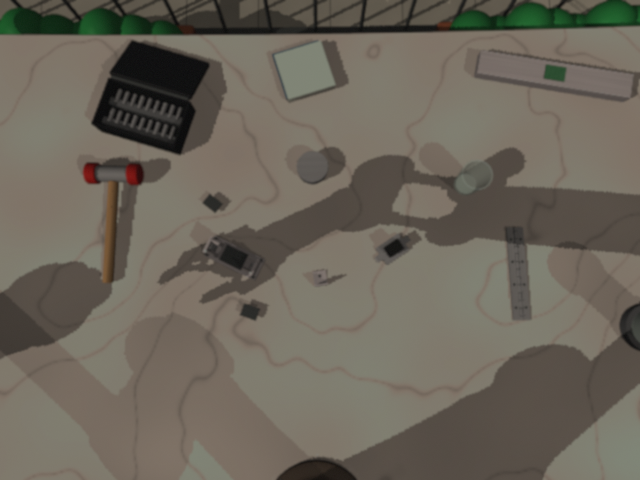

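View pics/side0.png

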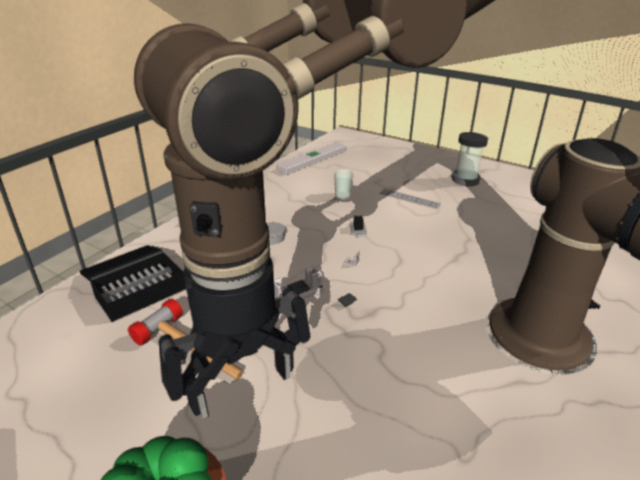

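Run:
```python
from h import *
z=np.load('pics/top0.npz');im=z['im'];d=z['d']
a=im[185:335,180:300];b=im[215:285,350:440]
A=cv2.convertScaleAbs(cv2.resize(a,None,fx=4,fy=4,interpolation=2),alpha=1.7)
B=cv2.convertScaleAbs(cv2.resize(b,(320,249),interpolation=2),alpha=1.7)
C=np.zeros((600,800,3),np.uint8);C[:,:480]=A;C[:249,480:]=B
cv2.imwrite('pics/c1.png',C[:,:,::-1])
for n,uv in(('bracket',(234,257)),('pad',(393,247)),('l1',(213,202)),('l2',(250,311))):
    print(n,dep('top',uv,d[uv[1],uv[0]]))
```

```text
bracket [[0.47720558 0.15541637 0.01911557]]
pad [[ 0.49277078 -0.1510144   0.03517004]]
l1 [[0.58774313 0.20004461 0.01309089]]
l2 [[0.37328831 0.12395869 0.01179915]]
```

View pics/c1.png

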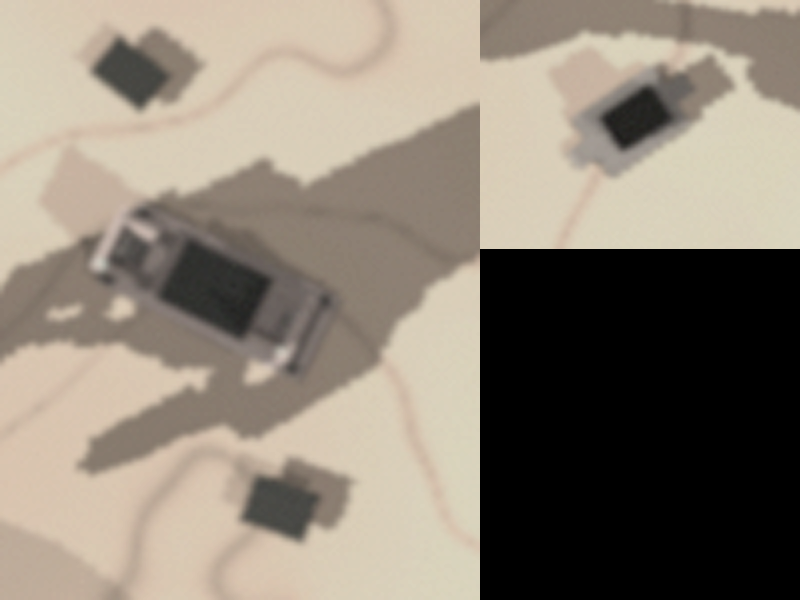

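The candidates for the seat are (234,257), (213,202) and (250,311). The one at (234,257) is the largest and sits between the uprights of the aluminium bracket, so it is the seat meant. The other two are loose dark blocks. The pad is at (393,247), and the crop shows the block on a plate with two ears.

Run:
```python
from h import *
z=np.load('pics/top0.npz');im=z['im'];d=z['d']
vv,uu=np.mgrid[0:480,0:640]
def reg(u0,u1,v0,v1):
    m=(uu>=u0)&(uu<u1)&(vv>=v0)&(vv<v1)&(d>0)
    uv=np.c_[uu[m],vv[m]];return uv,dep('top',uv,d[m]),im[m].astype(int)
print('ledge z bias',[np.median(reg(*r)[1][:,2]) for r in((200,220,310,330),(300,320,215,230),(400,420,265,285))])
def rect(name,uv,zz):
    P=onz('top',uv,zz)[:,:2]
    r=cv2.minAreaRect(P.astype(np.float32)*1000); print(name,len(uv),np.round(r[0],1),np.round(r[1],1),round(r[2],1),'mean',P.mean(0)*1000)
    b=cv2.boxPoints(r)
    e=b[1]-b[0];f=b[2]-b[1]
    L=e if np.hypot(*e)>np.hypot(*f) else f
    print('  long dir deg',np.degrees(np.arctan2(L[1],L[0]))%180)
for name,r,zt,zl in(('bracket',(195,275,228,290),.049,.012),('pad',(365,420,222,275),.034,.006)):
    uv,P,c=reg(*r)
    print(name,np.histogram(P[:,2],bins=np.arange(-.004,.056,.004)))
    g=c.sum(1)
    if name=='bracket':
        m=P[:,2]>.042; rect('uprights',uv[m],zt)
        Q=onz('top',uv[m],zt)[:,:2]
        k,lab,cen=cv2.kmeans(Q.astype(np.float32),2,None,(3,50,1e-6),5,2); print(cen,cen.mean(0),np.degrees(np.arctan2(*(cen[1]-cen[0])[::-1])))
        inn=(np.abs(uv-[234,258])<[22,16]).all(1)
        m=inn&(g<120)&(P[:,2]>.008); print('seat z',np.median(P[m,2]));rect('seat',uv[m],np.median(P[m,2]))
    else:
        m=(P[:,2]>.024); rect('block',uv[m],zt); print(np.median(P[m,2]), np.percentile(g[m],[5,50,95]))
        m=(g<110)&(P[:,2]>.02); rect('blockdark',uv[m],zt)
        m=(P[:,2]>.0035); rect('plate all',uv[m],zl)
```

```text
ledge z bias [np.float64(-0.0005047689870755212), np.float64(-0.00028077432790168944), np.float64(-0.000367661629214866)]
bracket (array([2138, 1325,   34,  331,  215,  217,  232,   18,   14,   25,   22,
         57,  160,   78]), array([-0.004,  0.   ,  0.004,  0.008,  0.012,  0.016,  0.02 ,  0.024,
        0.028,  0.032,  0.036,  0.04 ,  0.044,  0.048,  0.052]))
uprights 272 [477.4 157. ] [104.8  33.3] 63.8 mean [477.70341145 157.776865  ]
  long dir deg 63.764915
[[0.4962133  0.19572648]
 [0.45864096 0.1186944 ]] [0.47742712 0.15721044] -116.000755
seat z 0.020063012218499487
seat 377 [477.6 156.1] [46.  31.1] 63.3 mean [477.73399603 156.27596852]
  long dir deg 63.278893
pad (array([1304,  971,  328,   39,    4,    6,    2,    8,   27,  158,   12,
          0,    0,    0]), array([-0.004,  0.   ,  0.004,  0.008,  0.012,  0.016,  0.02 ,  0.024,
        0.028,  0.032,  0.036,  0.04 ,  0.044,  0.048,  0.052]))
block 205 [ 492.2 -153.4] [23.7 31.6] 33.2 mean [ 492.12609207 -153.64836796]
  long dir deg 123.156006
0.033460029638448185 [ 57.  65. 144.]
blockdark 173 [ 491.9 -152.6] [21. 31.] 33.2 mean [ 492.26623176 -152.68265538]
  long dir deg 123.2279
plate all 627 [ 494.4 -154.2] [100.2 100.3] 87.9 mean [ 492.45802146 -154.01788889]
  long dir deg 177.93434
```

```bash
cat >> h.py <<'E'
from scipy.spatial.transform import Rotation as Ro
def st(): return readout.read_state()
def Rt(s=None):
    q=(s or st())['orientation']; return Ro.from_quat([q[1],q[2],q[3],q[0]]).as_matrix()
def go(p,yawy=None):
    "shift in tool axes to bring TCP to p; twist to put tool y at yawy deg (mod 180)"
    s=st();R=Rt(s); sh=R.T@(np.array(p)-s['ee_pos']); out=np.round(sh,4)
    y=np.degrees(np.arctan2(R[1,1],R[0,1])); tw=None
    if yawy is not None:
        dy=(yawy-y+90)%180-90; tw=round(-np.radians(dy),3)
    print('shift',out,'twist',tw,'| tool y yaw',round(y,2),'tilt',np.round(R[:2,2],4),'pos',np.round(s['ee_pos'],4),'t',round(s['clock'],2))
E
python3 - <<'E'
from h import *
go([.492,-.1535,.12],33.2); go([.492,-.1535,.20],33.2)
E
```

```text
shift [-0.511  -0.5565  0.1333] twist 0.558 | tool y yaw 65.15 tilt [-0.001  -0.0019] pos [0.2624 0.5665 0.2521] t 0.1
shift [-0.511  -0.5567  0.0533] twist 0.558 | tool y yaw 65.15 tilt [-0.001  -0.0019] pos [0.2624 0.5665 0.2521] t 0.1
```

Call:
{"op": "arm_command", "data": {
  "motion": [
    {"x": -0.511,"y": -0.5565,"z": 0.053,"twist": 0.558,"hand": -1},
    {"x": -0.511,"y": -0.5565,"z": 0.053,"twist": 0.558,"hand": -1},
    {"x": -0.511,"y": -0.5565,"z": 0.053,"twist": 0.558,"hand": -1},
    {"x": -0.511,"y": -0.5565,"z": 0.053,"twist": 0.558,"hand": -1},
    {"x": -0.511,"y": -0.5565,"z": 0.053,"twist": 0.558,"hand": -1},
    {"x": -0.511,"y": -0.5565,"z": 0.053,"twist": 0.558,"hand": -1},
    {"x": -0.511,"y": -0.5565,"z": 0.053,"twist": 0.558,"hand": -1},
    {"x": -0.511,"y": -0.5565,"z": 0.053,"twist": 0.558,"hand": -1},
    {"x": -0.511,"y": -0.5565,"z": 0.053,"twist": 0.558,"hand": -1},
    {"x": -0.511,"y": -0.5565,"z": 0.053,"twist": 0.558,"hand": -1},
    {"x": -0.511,"y": -0.5565,"z": 0.053,"twist": 0.558,"hand": -1},
    {"x": -0.511,"y": -0.5565,"z": 0.053,"twist": 0.558,"hand": -1}
  ]
}}

```text
clock: 1.3
ee_pos: [0.4442, -0.0052, 0.2111]
orientation: [0.0, 0.476, 0.879, -0.001]
ft_force: [0.1, 0.2, 0.4]
finger_gap: 0.0852
```

Run:
```python
from h import *
go([.492,-.1535,.12],33.2)
```

```text
shift [-0.1502 -0.041   0.0913] twist -0.001 | tool y yaw 33.16 tilt [-0.0008 -0.0017] pos [ 0.4442 -0.0052  0.2111] t 1.3
```

Call:
{"op": "arm_command", "data": {
  "motion": [
    {"x": -0.05,"y": -0.0137,"z": 0.03,"hand": -1},
    {"x": -0.1,"y": -0.0273,"z": 0.06,"hand": -1},
    {"x": -0.1502,"y": -0.041,"z": 0.091,"hand": -1},
    {"x": -0.1502,"y": -0.041,"z": 0.091,"hand": -1},
    {"x": -0.1502,"y": -0.041,"z": 0.091,"hand": -1}
  ]
}}

```text
schema error: expected keys x, y, z, twist, hand
```

Run:
```python
from h import *
go([.492,-.1535,.031],33.2)
a,_=snap('top','top1');b,_=snap('side','side1')
C=np.zeros((600,800,3),np.uint8)
C[:300,:400]=cv2.resize(a[175:325,180:380],(400,300));C[:300,400:]=cv2.resize(a[175:325,320:520],(400,300))
C[300:,:]=cv2.resize(b[190:340,220:420],(800,600))[:300]
C[300:]=cv2.resize(b[195:315,240:480],(600,300)).copy() if 0 else cv2.resize(b[195:315,180:500],(800,300))
cv2.imwrite('pics/c2.png',C[:,:,::-1])
```

```text
shift [-0.1501 -0.0409  0.1803] twist -0.001 | tool y yaw 33.16 tilt [-0.0008 -0.0017] pos [ 0.4442 -0.0052  0.2111] t 1.3
```

View pics/c2.png

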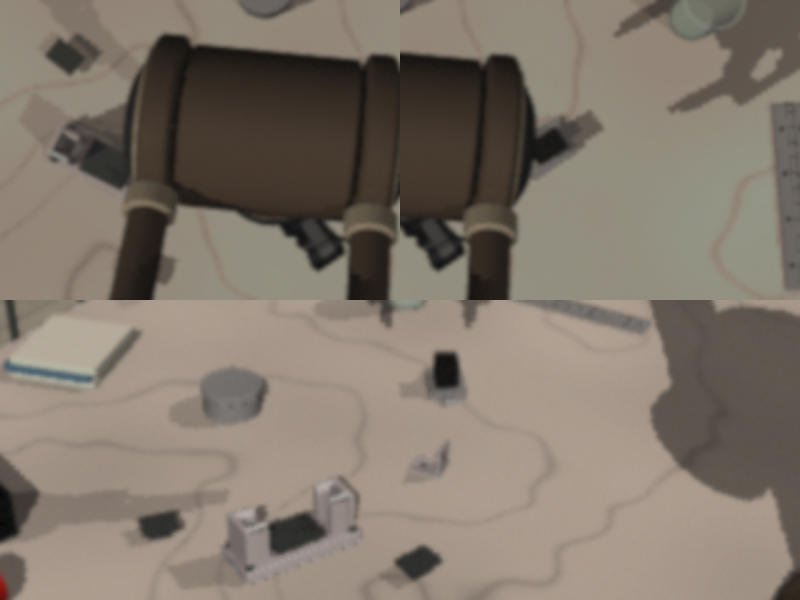

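The top view is blocked by the arm. The side view shows both things clear: the pad with its block at about (358,222) and the bracket at about (297,285). I'll cross-check the positions from it.

Run:
```python
from h import *
z=np.load('pics/side1.npz');im=z['im'];d=z['d']
vv,uu=np.mgrid[0:480,0:640]
def reg(u0,u1,v0,v1):
    m=(uu>=u0)&(uu<u1)&(vv>=v0)&(vv<v1)&(d>0)
    uv=np.c_[uu[m],vv[m]];return uv,dep('side',uv,d[m]),im[m].astype(int)
print('ledge',np.median(reg(320,340,285,310)[1][:,2]))
uv,P,c=reg(268,326,262,315)
for th in(.042,.045):
    m=P[:,2]>th; Q=P[m,:2]; r=cv2.minAreaRect((Q*1000).astype(np.float32)); print('upr',m.sum(),r, Q.mean(0))
m=(P[:,2]>.014)&(c.sum(1)<190)&(P[:,2]<.027); r=cv2.minAreaRect((P[m,:2]*1000).astype(np.float32)); print('seat',m.sum(),r,np.percentile(P[m,2],[10,50,90]))
uv,P,c=reg(345,372,212,240)
m=P[:,2]>.0305; r=cv2.minAreaRect((P[m,:2]*1000).astype(np.float32)); print('block',m.sum(),r,P[m].mean(0))
C=np.zeros((600,800,3),np.uint8)
C[:, :]=cv2.resize(im[255:315,260:340],(800,600),interpolation=2)
cv2.imwrite('pics/c3.png',C[:,:,::-1])
```

```text
ledge -0.00014003606849877226
upr 211 ((474.8361511230469, 158.70175170898438), (106.15287017822266, 35.39264678955078), 64.15127563476562) [0.47436587 0.16005683]
upr 144 ((475.8534851074219, 158.4944610595703), (106.24311828613281, 35.33234405517578), 65.33199310302734) [0.47564151 0.16219882]
seat 214 ((473.6427917480469, 158.83151245117188), (47.19236755371094, 32.721195220947266), 62.489315032958984) [0.0183369  0.02039027 0.02165484]
block 58 ((489.56707763671875, -150.19012451171875), (23.8291072845459, 28.609582901000977), 34.6777229309082) [ 0.48937665 -0.14927539  0.03363543]
```

View pics/c3.png

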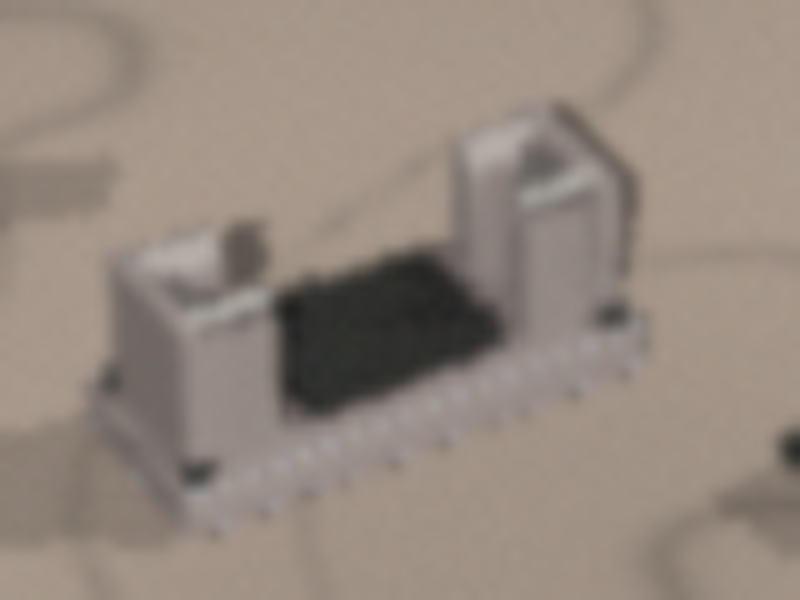

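Call:
{"op": "arm_command", "data": {
  "motion": [
    {"x": -0.05,"y": -0.0137,"z": 0.03,"twist": 0,"hand": -1},
    {"x": -0.1,"y": -0.0273,"z": 0.06,"twist": 0,"hand": -1},
    {"x": -0.15,"y": -0.041,"z": 0.091,"twist": 0,"hand": -1},
    {"x": -0.15,"y": -0.041,"z": 0.091,"twist": 0,"hand": -1},
    {"x": -0.15,"y": -0.041,"z": 0.091,"twist": 0,"hand": -1}
  ]
}}

```text
clock: 1.9
ee_pos: [0.4913, -0.1589, 0.118]
orientation: [-0.001, 0.481, 0.877, -0.002]
ft_force: [-0.4, 0.0, -0.8]
finger_gap: 0.0858
```

The two views differ by the same (2.5, -2.5) mm offset for both bracket and pad. I'll average them: pad (0.491,-0.152), bracket (0.476,0.158), long axis about 63.7°.

Run:
```python
from h import *
go([.491,-.152,.050],33.3)
go([.491,-.152,.031],33.3)
```

```text
shift [0.006  0.0038 0.068 ] twist -0.013 | tool y yaw 32.56 tilt [-0.004 -0.003] pos [ 0.4913 -0.1589  0.118 ] t 1.9
shift [0.006  0.0039 0.087 ] twist -0.013 | tool y yaw 32.56 tilt [-0.004 -0.003] pos [ 0.4913 -0.1589  0.118 ] t 1.9
```

Call:
{"op": "arm_command", "data": {
  "motion": [
    {"x": 0.006,"y": 0.0038,"z": 0.01,"twist": -0.013,"hand": -1},
    {"x": 0.006,"y": 0.0038,"z": 0.04,"twist": -0.013,"hand": -1},
    {"x": 0.006,"y": 0.0038,"z": 0.06,"twist": -0.013,"hand": -1},
    {"x": 0.006,"y": 0.0038,"z": 0.06,"twist": -0.013,"hand": -1},
    {"x": 0.006,"y": 0.0038,"z": 0.06,"twist": -0.013,"hand": -1}
  ]
}}

```text
clock: 2.4
ee_pos: [0.4907, -0.1503, 0.058]
orientation: [-0.002, 0.474, 0.881, -0.002]
ft_force: [0.9, 0.3, 0.6]
finger_gap: 0.0858
```

Run:
```python
from h import *
go([.491,-.152,.031],33.3)
print(st()['joint_velocities'],st()['ft_force'])
```

```text
shift [-0.0016 -0.0006  0.027 ] twist 0.002 | tool y yaw 33.42 tilt [-0.0048 -0.0025] pos [ 0.4907 -0.1503  0.058 ] t 2.4
[-0.00916728 -0.02312205 -0.0292755  -0.00394721 -0.00510654 -0.00197725] [0.89957648 0.33184837 0.59839345]
```

Call:
{"op": "arm_command", "data": {
  "motion": [
    {"x": -0.0016,"y": -0.0006,"z": 0.015,"twist": 0.002,"hand": -1},
    {"x": -0.0016,"y": -0.0006,"z": 0.027,"twist": 0.002,"hand": -1},
    {"x": -0.0016,"y": -0.0006,"z": 0.027,"twist": 0.002,"hand": -1},
    {"x": -0.0016,"y": -0.0006,"z": 0.027,"twist": 0.002,"hand": 0},
    {"x": -0.0016,"y": -0.0006,"z": 0.027,"twist": 0.002,"hand": 0.4},
    {"x": -0.0016,"y": -0.0006,"z": 0.027,"twist": 0.002,"hand": 1},
    {"x": -0.0016,"y": -0.0006,"z": 0.027,"twist": 0.002,"hand": 1},
    {"x": -0.0016,"y": -0.0006,"z": 0.027,"twist": 0.002,"hand": 1},
    {"x": -0.0016,"y": -0.0006,"z": 0.027,"twist": 0.002,"hand": 1},
    {"x": -0.0016,"y": -0.0006,"z": 0.027,"twist": 0.002,"hand": 1}
  ],
  "force": 50
}}

```text
clock: 3.4
ee_pos: [0.4916, -0.1523, 0.0316]
orientation: [-0.001, 0.475, 0.88, -0.002]
ft_force: [0.0, 0.2, 3.0]
finger_gap: 0.0228
```

Run:
```python
from h import *
go([.491,-.152,.031],33.3);s=st()
print(s['ft_force'],s['ft_torque'],s['finger_gap'])
```

```text
shift [ 0.0006 -0.0004  0.0006] twist -0.0 | tool y yaw 33.3 tilt [-0.0035 -0.003 ] pos [ 0.4916 -0.1523  0.0316] t 3.4
[0.04455819 0.22368177 2.98454752] [ 0.04121699 -0.10845841 -0.02466673] 0.02278861390121395
```

Call:
{"op": "arm_command", "data": {
  "motion": [
    {"x": 0,"y": 0,"z": -0.02,"twist": 0,"hand": 1},
    {"x": 0,"y": 0,"z": -0.06,"twist": 0,"hand": 1},
    {"x": 0,"y": 0,"z": -0.1,"twist": 0,"hand": 1},
    {"x": 0,"y": 0,"z": -0.1,"twist": 0,"hand": 1},
    {"x": 0,"y": 0,"z": -0.1,"twist": 0,"hand": 1},
    {"x": 0,"y": 0,"z": -0.1,"twist": 0,"hand": 1}
  ]
}}

```text
clock: 4.0
ee_pos: [0.4903, -0.1514, 0.1299]
orientation: [-0.003, 0.475, 0.88, -0.002]
ft_force: [0.7, 1.3, -2.6]
finger_gap: 0.0228
```

Run:
```python
from h import *
go([.476,.158,.132],-26.3);s=st()
print(s['ft_force'],s['ft_torque'],s['finger_gap'])
a,_=snap('side','side2')
cv2.imwrite('pics/c4.png',cv2.resize(a[120:300,260:500],(800,600))[:,:,::-1])
```

```text
shift [ 0.2664  0.1579 -0.0025] twist 1.04 | tool y yaw 33.3 tilt [-0.0071 -0.0015] pos [ 0.4903 -0.1514  0.1299] t 4.0
[ 0.72404251  1.33550182 -2.62660635] [-0.0184459  -0.00229345  0.00971261] 0.022809903137138914
```

View pics/c4.png

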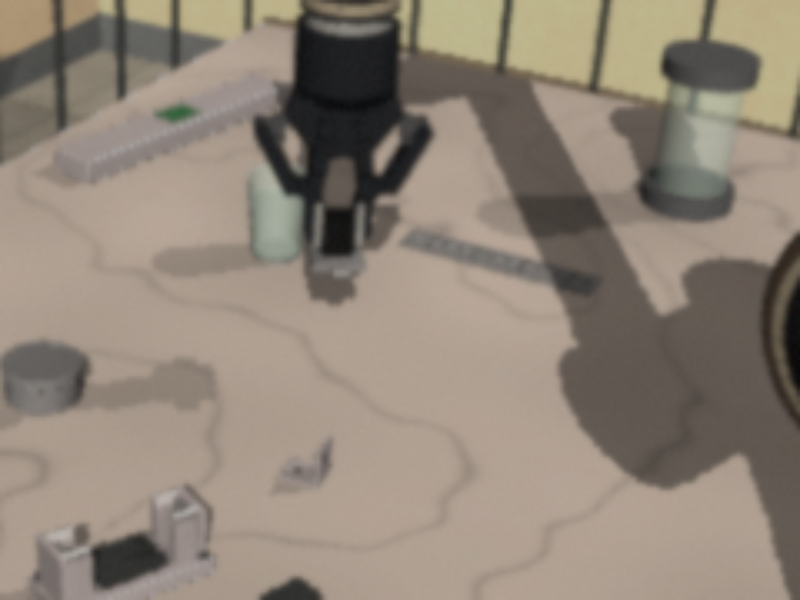

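The pad is held, at about (361,190) in the side image, and has lifted level. Next I carry it over the bracket.

Call:
{"op": "arm_command", "data": {
  "motion": [
    {"x": 0.03,"y": 0.0175,"z": -0.002,"twist": 0.12,"hand": 1},
    {"x": 0.07,"y": 0.041,"z": -0.002,"twist": 0.26,"hand": 1},
    {"x": 0.11,"y": 0.065,"z": -0.002,"twist": 0.4,"hand": 1},
    {"x": 0.15,"y": 0.089,"z": -0.002,"twist": 0.54,"hand": 1},
    {"x": 0.19,"y": 0.113,"z": -0.002,"twist": 0.68,"hand": 1},
    {"x": 0.22,"y": 0.131,"z": -0.002,"twist": 0.8,"hand": 1},
    {"x": 0.25,"y": 0.149,"z": -0.002,"twist": 0.92,"hand": 1},
    {"x": 0.2664,"y": 0.158,"z": -0.002,"twist": 1.04,"hand": 1},
    {"x": 0.2664,"y": 0.158,"z": -0.002,"twist": 1.04,"hand": 1},
    {"x": 0.2664,"y": 0.158,"z": -0.002,"twist": 1.04,"hand": 1},
    {"x": 0.2664,"y": 0.158,"z": -0.002,"twist": 1.04,"hand": 1},
    {"x": 0.2664,"y": 0.158,"z": -0.002,"twist": 1.04,"hand": 1}
  ]
}}

```text
clock: 5.25
ee_pos: [0.4757, 0.1569, 0.1307]
orientation: [-0.002, 0.85, 0.527, -0.004]
ft_force: [0.7, -0.7, -0.8]
finger_gap: 0.0234
```

Run:
```python
from h import *
s=st();go([.476,.158,.10],-26.3)
print(s['ft_force'],s['ft_torque'],s['finger_gap'])
a,d=snap('side','side3');b,_=snap('top','top3')
go([.476,.158,.10],-26.3);print(st()['ft_force'])
C=np.zeros((600,800,3),np.uint8)
C[:,:400]=cv2.resize(a[200:320,250:330],(400,600),interpolation=2);C[:300,400:]=cv2.resize(b[175:325,140:340],(400,300))
cv2.imwrite('pics/c5.png',C[:,:,::-1])
```

```text
shift [ 0.0013 -0.      0.0307] twist -0.001 | tool y yaw -26.34 tilt [-0.0088 -0.0018] pos [0.4757 0.1569 0.1307] t 5.25
[ 0.68914954 -0.69252882 -0.76995263] [-0.01201364 -0.04272089 -0.03731774] 0.02344398813316483
shift [ 0.001  -0.0002  0.0311] twist -0.001 | tool y yaw -26.36 tilt [-0.0081 -0.0015] pos [0.476  0.1571 0.1311] t 5.35
[-0.27491163 -0.87049958 -2.13133815]
```

View pics/c5.png

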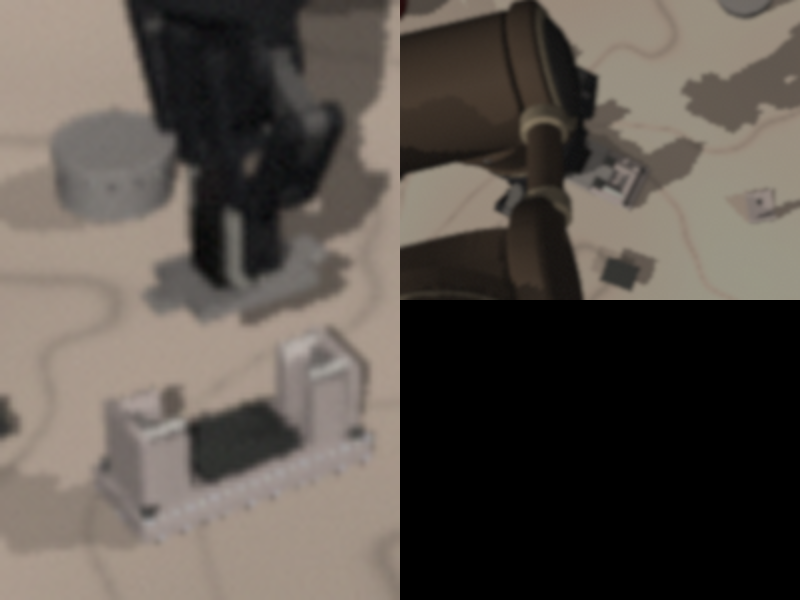

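Run:
```python
from h import *
z=np.load('pics/side3.npz');im=z['im'];d=z['d']
vv,uu=np.mgrid[0:480,0:640]
m=(uu>=270)&(uu<325)&(vv>=235)&(vv<270)&(d>0)
uv=np.c_[uu[m],vv[m]];P=dep('side',uv,d[m]);g=im[m].astype(int).sum(1)
k=(P[:,2]>.085)&(P[:,2]<.125)&(np.hypot(P[:,0]-.476,P[:,1]-.158)<.05)
print(np.histogram(P[k,2],bins=np.arange(.085,.127,.003)))
k=k&(g>190)&(P[:,2]<.110)
# axes in bracket frame
th=np.radians(63.7);ey=np.array([np.cos(th),np.sin(th)]);ex=np.array([ey[1],-ey[0]])
Q=(P[k,:2]-[.475,.1587]);a=Q@ex*1000;b=Q@ey*1000
r=cv2.minAreaRect((P[k,:2]*1000).astype(np.float32));print(k.sum(),r)
print('x',np.percentile(a,[0,2,98,100]),'y',np.percentile(b,[0,2,98,100]))
# same for ear regions
for s in(1,-1):
    e=(b*s>29); print('ear',s,e.sum(),np.percentile(a[e],[0,5,50,95,100]), b[e].min() if s<0 else b[e].max(), P[k,2][e].mean())
V=np.zeros((480,640),np.uint8);V[uv[k][:,1],uv[k][:,0]]=255
o=im.copy();o[V>0]=[255,0,0]
C=np.hstack([cv2.resize(im[230:275,265:330],(400,277),interpolation=2),cv2.resize(o[230:275,265:330],(400,277),interpolation=0)])
cv2.imwrite('pics/c6.png',C[:,:,::-1])
```

```text
(array([  0,   0,   0,   0,  16,  48, 180,  47,  19,  12,  19,  23,  23]), array([0.085, 0.088, 0.091, 0.094, 0.097, 0.1  , 0.103, 0.106, 0.109,
       0.112, 0.115, 0.118, 0.121, 0.124]))
282 ((473.6798095703125, 156.34353637695312), (80.88115692138672, 42.57189178466797), 65.0765151977539)
x [-22.05838144 -20.65819609  19.03163298  20.56479524] y [-43.23181948 -39.53461585  36.903718    37.871825  ]
ear 1 30 [-6.75827959 -6.34369465 -1.41458116  6.73382214 10.89637978] 37.87182499984806 0.10326540940578603
ear -1 30 [-18.89149885 -10.94912315  -2.59368692   5.18583803   6.06330513] -43.23181947553238 0.10424833389423678
```

View pics/c6.png

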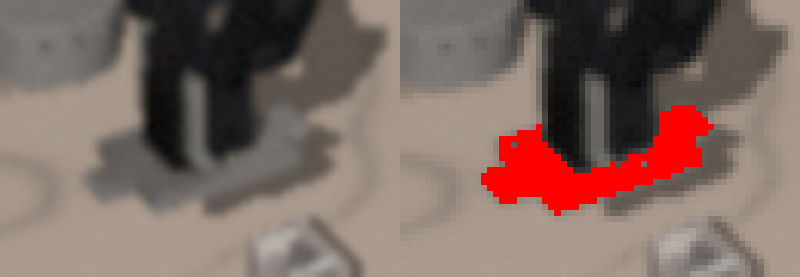

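Run:
```python
from h import *
go([.4768,.1583,.086],-26.2)
```

```text
shift [0.0016 0.0005 0.0451] twist -0.003 | tool y yaw -26.36 tilt [-0.0081 -0.0015] pos [0.476  0.1571 0.1311] t 5.35
```

Call:
{"op": "arm_command", "data": {
  "motion": [
    {"x": 0.0016,"y": 0.0005,"z": 0.01,"twist": -0.003,"hand": 1},
    {"x": 0.0016,"y": 0.0005,"z": 0.025,"twist": -0.003,"hand": 1},
    {"x": 0.0016,"y": 0.0005,"z": 0.04,"twist": -0.003,"hand": 1},
    {"x": 0.0016,"y": 0.0005,"z": 0.045,"twist": -0.003,"hand": 1},
    {"x": 0.0016,"y": 0.0005,"z": 0.045,"twist": -0.003,"hand": 1},
    {"x": 0.0016,"y": 0.0005,"z": 0.045,"twist": -0.003,"hand": 1},
    {"x": 0.0016,"y": 0.0005,"z": 0.045,"twist": -0.003,"hand": 1}
  ]
}}

```text
clock: 6.05
ee_pos: [0.4776, 0.1584, 0.0868]
orientation: [-0.001, 0.849, 0.529, -0.003]
ft_force: [-0.5, 0.2, -2.3]
finger_gap: 0.0234
```

Run:
```python
from h import *
a,d=snap('side','side4')
go([.4768,.1583,.086],-26.2);print(st()['ft_force'],st()['ft_torque'])
cv2.imwrite('pics/c7.png',cv2.resize(a[240:315,260:340],(640,600),interpolation=2)[:,:,::-1])
```

```text
shift [-0.0004 -0.0006  0.0008] twist 0.0 | tool y yaw -26.18 tilt [-0.0064 -0.0011] pos [0.4775 0.1584 0.0868] t 6.1
[-0.52668794 -0.06750953 -0.55232763] [-0.02464984 -0.03802545 -0.01437664]
```

View pics/c7.png

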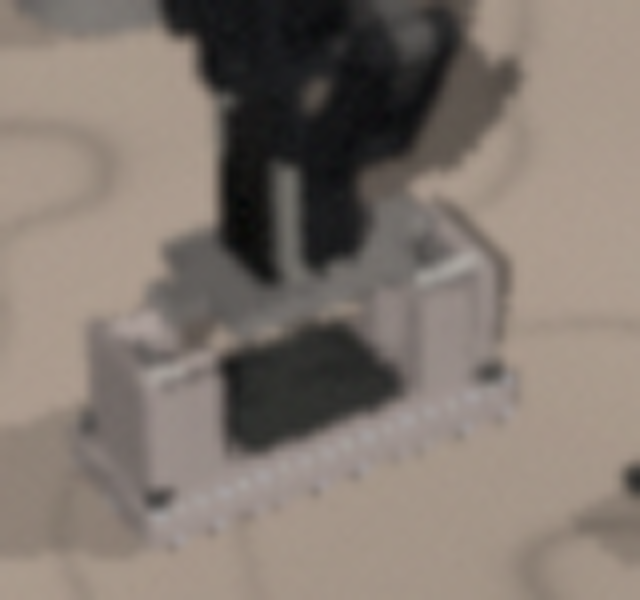

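Run:
```python
from h import *
z=np.load('pics/side4.npz');im=z['im'];d=z['d'];z1=np.load('pics/side1.npz');d1=z1['d']
vv,uu=np.mgrid[0:480,0:640]
m=(uu>=265)&(uu<328)&(vv>=255)&(vv<300)&(d>0)
uv=np.c_[uu[m],vv[m]];P=dep('side',uv,d[m]);P1=dep('side',uv,d1[m]);g=im[m].astype(int).sum(1)
th=np.radians(63.8);ey=np.array([np.cos(th),np.sin(th)]);ex=np.array([ey[1],-ey[0]])
o=[.475,.1587]
def f(P,k,n):
    Q=P[k,:2]-o;a=Q@ex*1000;b=Q@ey*1000
    print(n,k.sum(),'x',np.percentile(a,[0,2,50,98,100]).round(1),'y',np.percentile(b,[0,2,98,100]).round(1),'z',np.median(P[k,2])); return a,b
k=(P[:,2]>.0565)&(P[:,2]<.0655)&(d1[m]-d[m]>.006)&(g>190)
a,b=f(P,k,'plate')
for s in(1,-1):
    e=b*s>29; print('ear',s,e.sum(),np.percentile(a[e],[0,10,50,90,100]).round(1))
r=cv2.minAreaRect((P[k,:2]*1000).astype(np.float32));print(r)
k=P1[:,2]>.0455;a,b=f(P1,k,'upright')
for s in(1,-1):
    e=b*s>25; print('upr',s,e.sum(),np.percentile(a[e],[0,5,50,95,100]).round(1),np.percentile(b[e],[0,5,95,100]).round(1))
    for w in range(-20,20,4):
        q=e&(a>=w)&(a<w+4); 
        if q.sum(): print(w,q.sum(),b[q].min().round(1),b[q].max().round(1))
```

```text
plate 248 x [-20.4 -19.6  -5.1  20.3  23.1] y [-38.5 -36.7  38.3  40.2] z 0.060865747551572424
ear 1 29 [-6.1 -5.  -0.1  5.2  7.1]
ear -1 22 [-5.8 -5.1 -1.   7.3  8.3]
((476.7300720214844, 158.82083129882812), (78.8316650390625, 43.41371536254883), 64.20016479492188)
upright 146 x [-677.  -677.    -4.3   15.8   17.3] y [-53.2 -51.3 376.3 376.3] z 0.048161013105682715
upr 1 88 [-677.  -677.    -8.4   13.    17.3] [ 29.4  31.7 376.3 376.3]
-20 2 50.2 51.8
-16 15 31.2 52.9
-12 13 29.4 52.2
-8 3 48.8 52.6
-4 3 48.4 50.9
0 5 44.2 52.2
4 4 40.5 51.8
8 19 30.0 52.0
12 7 36.2 51.6
16 2 47.8 50.5
upr -1 58 [-15.4 -15.2  -1.6  13.8  16.8] [-53.2 -51.4 -31.8 -30.4]
-16 12 -51.5 -30.4
-12 10 -53.2 -31.3
-8 4 -50.7 -46.4
-4 4 -49.4 -42.2
0 3 -46.8 -41.4
4 4 -52.1 -46.2
8 11 -50.7 -32.9
12 9 -48.8 -31.6
16 1 -51.2 -51.2
```

Call:
{"op": "arm_command", "data": {
  "motion": [
    {"x": -0.0005,"y": 0,"z": 0.004,"twist": 0,"hand": 1},
    {"x": -0.0005,"y": 0,"z": 0.008,"twist": 0,"hand": 1},
    {"x": -0.0005,"y": 0,"z": 0.011,"twist": 0,"hand": 1},
    {"x": -0.0005,"y": 0,"z": 0.014,"twist": 0,"hand": 1},
    {"x": -0.0005,"y": 0,"z": 0.014,"twist": 0,"hand": 1},
    {"x": -0.0005,"y": 0,"z": 0.014,"twist": 0,"hand": 1}
  ]
}}

```text
clock: 6.7
ee_pos: [0.4771, 0.1579, 0.0726]
orientation: [-0.001, 0.849, 0.529, -0.003]
ft_force: [0.1, -0.1, 0.0]
finger_gap: 0.0231
```

Run:
```python
from h import *
go([.4771,.1580,.06],-26.2);print(st()['ft_force'],st()['ft_torque'])
```

```text
shift [0.0001 0.     0.0126] twist 0.0 | tool y yaw -26.19 tilt [-0.0068 -0.0012] pos [0.4771 0.1579 0.0726] t 6.7
[ 0.14391966 -0.13201392  0.03429341] [ 0.03200711  0.01527961 -0.04955205]
```

Call:
{"op": "arm_command", "data": {
  "motion": [
    {"x": 0,"y": 0,"z": 0.003,"twist": 0,"hand": 1},
    {"x": 0,"y": 0,"z": 0.006,"twist": 0,"hand": 1},
    {"x": 0,"y": 0,"z": 0.008,"twist": 0,"hand": 1},
    {"x": 0,"y": 0,"z": 0.01,"twist": 0,"hand": 1},
    {"x": 0,"y": 0,"z": 0.01,"twist": 0,"hand": 1}
  ]
}}

```text
clock: 7.2
ee_pos: [0.4779, 0.1581, 0.0631]
orientation: [-0.001, 0.849, 0.529, -0.002]
ft_force: [-0.4, -0.5, 2.5]
finger_gap: 0.0227
```

Run:
```python
from h import *
go([.4771,.1580,.06],-26.2);print(st()['ft_force'],st()['ft_torque'])
```

```text
shift [-0.0004 -0.0006  0.0031] twist 0.0 | tool y yaw -26.18 tilt [-0.0052 -0.0009] pos [0.4779 0.1581 0.0631] t 7.2
[-0.35102169 -0.45101615  2.51606549] [ 0.04590685 -0.08734101 -0.02267021]
```

Call:
{"op": "arm_command", "data": {
  "motion": [
    {"x": 0,"y": -0.0003,"z": 0.002,"twist": 0,"hand": 1},
    {"x": 0,"y": -0.0003,"z": 0.004,"twist": 0,"hand": 1},
    {"x": 0,"y": -0.0003,"z": 0.0055,"twist": 0,"hand": 1},
    {"x": 0,"y": -0.0003,"z": 0.0065,"twist": 0,"hand": 1},
    {"x": 0,"y": -0.0003,"z": 0.0065,"twist": 0,"hand": 1}
  ]
}}

```text
clock: 7.7
ee_pos: [0.478, 0.1583, 0.0572]
orientation: [-0.001, 0.849, 0.529, -0.002]
ft_force: [-0.2, -0.1, 5.5]
finger_gap: 0.0231
```

Run:
```python
from h import *
go([.4771,.1580,.0535],-26.2);print(st()['ft_force'],st()['ft_torque'])
```

```text
shift [-0.0007 -0.0006  0.0038] twist 0.0 | tool y yaw -26.18 tilt [-0.0045 -0.0008] pos [0.478  0.1583 0.0572] t 7.7
[-0.16350846 -0.13471172  5.45902742] [-0.02737588  0.17475622 -0.01029594]
```

Call:
{"op": "arm_command", "data": {
  "motion": [
    {"x": 0,"y": 0,"z": 0.001,"twist": 0,"hand": 1},
    {"x": 0,"y": 0,"z": 0.002,"twist": 0,"hand": 1},
    {"x": 0,"y": 0,"z": 0.002,"twist": 0,"hand": 1},
    {"x": 0,"y": 0,"z": 0.002,"twist": 0,"hand": 1}
  ]
}}

```text
clock: 8.1
ee_pos: [0.478, 0.1584, 0.0558]
orientation: [-0.001, 0.849, 0.529, -0.002]
ft_force: [-1.7, -0.5, 5.4]
finger_gap: 0.0229
```

Call:
{"op": "arm_command", "data": {
  "motion": [
    {"x": 0,"y": 0,"z": 0.001,"twist": 0,"hand": 1},
    {"x": 0,"y": 0,"z": 0.0015,"twist": 0,"hand": 1},
    {"x": 0,"y": 0,"z": 0.0015,"twist": 0,"hand": 1},
    {"x": 0,"y": 0,"z": 0.0015,"twist": 0,"hand": 1}
  ]
}}

```text
clock: 8.5
ee_pos: [0.4781, 0.1584, 0.0549]
orientation: [-0.001, 0.849, 0.528, -0.002]
ft_force: [-2.1, -0.6, 6.3]
finger_gap: 0.0232
```

Call:
{"op": "arm_command", "data": {
  "motion": [
    {"x": 0,"y": 0,"z": 0.001,"twist": 0,"hand": 1},
    {"x": 0,"y": 0,"z": 0.002,"twist": 0,"hand": 1},
    {"x": 0,"y": 0,"z": 0.002,"twist": 0,"hand": 1},
    {"x": 0,"y": 0,"z": 0.002,"twist": 0,"hand": 1}
  ]
}}

```text
clock: 8.9
ee_pos: [0.4781, 0.1584, 0.0534]
orientation: [-0.001, 0.849, 0.528, -0.002]
ft_force: [-1.0, -0.2, 4.5]
finger_gap: 0.0231
```

Call:
{"op": "arm_command", "data": {
  "motion": [
    {"x": 0,"y": 0,"z": 0.001,"twist": 0,"hand": 1},
    {"x": 0,"y": 0,"z": 0.0015,"twist": 0,"hand": 1},
    {"x": 0,"y": 0,"z": 0.0015,"twist": 0,"hand": 1},
    {"x": 0,"y": 0,"z": 0.0015,"twist": 0,"hand": 1}
  ]
}}

```text
clock: 9.3
ee_pos: [0.478, 0.1584, 0.0524]
orientation: [-0.001, 0.849, 0.528, -0.002]
ft_force: [-0.5, -0.0, 5.9]
finger_gap: 0.0231
```

Call:
{"op": "arm_command", "data": {
  "motion": [
    {"x": 0,"y": 0,"z": 0.001,"twist": 0,"hand": 1},
    {"x": 0,"y": 0,"z": 0.0015,"twist": 0,"hand": 1},
    {"x": 0,"y": 0,"z": 0.0015,"twist": 0,"hand": 1},
    {"x": 0,"y": 0,"z": 0.0015,"twist": 0,"hand": 1}
  ]
}}

```text
clock: 9.7
ee_pos: [0.4781, 0.1585, 0.0518]
orientation: [-0.001, 0.849, 0.528, -0.003]
ft_force: [-2.9, 0.0, 9.2]
finger_gap: 0.023
```

Run:
```python
from h import *
go([.4771,.1580,.0535],-26.2);print(st()['ft_force'],st()['ft_torque'])
```

```text
shift [-0.0009 -0.0007 -0.0017] twist 0.0 | tool y yaw -26.2 tilt [-0.0056 -0.0008] pos [0.4781 0.1585 0.0518] t 9.7
[-2.90061226  0.04399852  9.20077907] [-0.06423076  0.35356179  0.00548664]
```

Call:
{"op": "arm_command", "data": {
  "motion": [
    {"x": 0,"y": 0,"z": 0.0008,"twist": 0,"hand": 1},
    {"x": 0,"y": 0,"z": 0.0015,"twist": 0,"hand": 1},
    {"x": 0,"y": 0,"z": 0.0015,"twist": 0,"hand": 1},
    {"x": 0,"y": 0,"z": 0.0015,"twist": 0,"hand": 1}
  ]
}}

```text
clock: 10.1
ee_pos: [0.4781, 0.1585, 0.0517]
orientation: [-0.001, 0.849, 0.528, -0.003]
ft_force: [-3.6, -0.0, 11.0]
finger_gap: 0.0231
```

Run:
```python
from h import *
go([.4771,.1580,.0535],-26.2);print(st()['ft_force'],st()['ft_torque'])
```

```text
shift [-0.0009 -0.0007 -0.0018] twist 0.0 | tool y yaw -26.2 tilt [-0.0063 -0.001 ] pos [0.4781 0.1585 0.0517] t 10.1
[-3.55382769e+00 -9.64221314e-03  1.10130478e+01] [-0.04523327  0.53956241  0.0124389 ]
```

Call:
{"op": "arm_command", "data": {
  "motion": [
    {"x": -0.0002,"y": -0.0005,"z": 0.002,"twist": 0,"hand": 1},
    {"x": -0.0002,"y": -0.0005,"z": 0.0026,"twist": 0,"hand": 1},
    {"x": -0.0002,"y": -0.0005,"z": 0.0028,"twist": 0,"hand": 1}
  ]
}}

```text
clock: 10.4
ee_pos: [0.4782, 0.1585, 0.0514]
orientation: [-0.001, 0.849, 0.529, -0.003]
ft_force: [-5.9, -2.0, 20.2]
finger_gap: 0.0232
```

Run:
```python
from h import *
go([.4771,.1580,.0535],-26.2);print(st()['ft_force'],st()['ft_torque'])
```

```text
shift [-0.001  -0.0008 -0.0021] twist 0.0 | tool y yaw -26.19 tilt [-0.0065 -0.0013] pos [0.4782 0.1585 0.0514] t 10.4
[-5.91859611 -1.9928007  20.20307384] [-0.26308559  0.95370087 -0.01460413]
```

Call:
{"op": "arm_command", "data": {
  "motion": [
    {"x": -0.0002,"y": -0.0007,"z": 0.0029,"twist": 0,"hand": 1},
    {"x": -0.0002,"y": -0.0007,"z": 0.0029,"twist": 0,"hand": 1},
    {"x": -0.0002,"y": -0.0007,"z": 0.0029,"twist": 0,"hand": 1},
    {"x": -0.0002,"y": -0.0007,"z": 0.0029,"twist": 0,"hand": 1}
  ]
}}

```text
clock: 10.8
ee_pos: [0.4782, 0.1586, 0.0514]
orientation: [-0.001, 0.849, 0.529, -0.003]
ft_force: [-4.7, -2.3, 22.2]
finger_gap: 0.023
```

Run:
```python
from h import *
go([.4771,.1580,.0535],-26.2);print(st()['ft_force'],st()['ft_torque'])
```

```text
shift [-0.001  -0.0008 -0.0021] twist 0.0 | tool y yaw -26.17 tilt [-0.0063 -0.0018] pos [0.4782 0.1586 0.0514] t 10.8
[-4.70130086 -2.28915173 22.18847493] [-0.40951322  0.92396726 -0.04982769]
```

Call:
{"op": "arm_command", "data": {
  "motion": [
    {"x": -0.0002,"y": -0.0005,"z": 0.003,"twist": 0,"hand": 1},
    {"x": -0.0002,"y": -0.0005,"z": 0.003,"twist": 0,"hand": 1},
    {"x": -0.0002,"y": -0.0005,"z": 0.003,"twist": 0,"hand": 1},
    {"x": -0.0002,"y": -0.0005,"z": 0.003,"twist": 0,"hand": 1},
    {"x": -0.0002,"y": -0.0005,"z": 0.003,"twist": 0,"hand": 1},
    {"x": -0.0002,"y": -0.0005,"z": 0.003,"twist": 0,"hand": 1},
    {"x": -0.0002,"y": -0.0005,"z": 0.003,"twist": 0,"hand": 1},
    {"x": -0.0002,"y": -0.0005,"z": 0.003,"twist": 0,"hand": 1},
    {"x": -0.0002,"y": -0.0005,"z": 0.003,"twist": 0,"hand": 1},
    {"x": -0.0002,"y": -0.0005,"z": 0.003,"twist": 0,"hand": 1}
  ]
}}

```text
clock: 11.8
ee_pos: [0.4782, 0.1586, 0.0513]
orientation: [-0.001, 0.849, 0.529, -0.003]
ft_force: [-6.2, -2.0, 22.9]
finger_gap: 0.0231
```

Call:
{"op": "arm_command", "data": {
  "motion": [
    {"x": -0.0002,"y": -0.0003,"z": 0.002,"twist": 0,"hand": 1},
    {"x": -0.0002,"y": -0.0003,"z": 0.001,"twist": 0,"hand": 1},
    {"x": -0.0002,"y": -0.0003,"z": 0.0008,"twist": 0,"hand": 0.2},
    {"x": -0.0002,"y": -0.0003,"z": 0.0005,"twist": 0,"hand": -0.1},
    {"x": -0.0002,"y": -0.0003,"z": 0,"twist": 0,"hand": -0.2},
    {"x": -0.0002,"y": -0.0003,"z": 0,"twist": 0,"hand": -0.2},
    {"x": -0.0002,"y": -0.0003,"z": 0,"twist": 0,"hand": -0.2}
  ]
}}

```text
clock: 12.5
ee_pos: [0.4777, 0.1585, 0.051]
orientation: [-0.001, 0.849, 0.529, -0.004]
ft_force: [-0.6, -0.1, -0.0]
finger_gap: 0.0512
```

Run:
```python
from h import *
go([.4771,.1580,.15],-26.2);print(st()['ft_force'],st()['ft_torque'])
```

```text
shift [-0.0012 -0.0008 -0.099 ] twist 0.001 | tool y yaw -26.17 tilt [-0.0073 -0.0024] pos [0.4777 0.1585 0.051 ] t 12.5
[-0.64999699 -0.10622805 -0.03066147] [ 0.02215505 -0.03717566  0.00657533]
```

The push held at about 22–23 N at the wrist for more than 1 s, and the fingers are now open with no force on them. Next I raise the tool and move it aside to check.

Call:
{"op": "arm_command", "data": {
  "motion": [
    {"x": 0,"y": 0,"z": -0.02,"twist": 0,"hand": -0.2},
    {"x": 0,"y": 0,"z": -0.06,"twist": 0,"hand": -0.2},
    {"x": 0,"y": 0,"z": -0.11,"twist": 0,"hand": -0.2},
    {"x": 0,"y": 0,"z": -0.16,"twist": 0,"hand": -0.2},
    {"x": -0.05,"y": 0,"z": -0.18,"twist": 0,"hand": -0.2},
    {"x": -0.1,"y": 0,"z": -0.18,"twist": 0,"hand": -0.2},
    {"x": -0.15,"y": 0,"z": -0.18,"twist": 0,"hand": -0.2},
    {"x": -0.2,"y": 0,"z": -0.18,"twist": 0,"hand": -0.2},
    {"x": -0.25,"y": 0,"z": -0.18,"twist": 0,"hand": -0.2},
    {"x": -0.3,"y": 0,"z": -0.18,"twist": 0,"hand": -0.2},
    {"x": -0.3,"y": 0,"z": -0.18,"twist": 0,"hand": -0.2}
  ]
}}

```text
clock: 13.6
ee_pos: [0.3443, -0.1145, 0.2327]
orientation: [-0.0, 0.851, 0.525, -0.005]
ft_force: [0.7, 0.6, 0.6]
finger_gap: 0.0514
```

Run:
```python
from h import *
a,d=snap('side','side5');b,e=snap('top','top5')
C=np.zeros((600,800,3),np.uint8)
C[:,:400]=cv2.resize(a[240:315,260:310+0],(400,600),interpolation=2) if 0 else cv2.resize(a[195:330,260:350],(400,600),interpolation=2)
C[:300,400:]=cv2.resize(b[220:295,185:285],(400,300),interpolation=2);C[300:,400:]=cv2.resize(b,(400,300))
cv2.imwrite('pics/c8.png',C[:,:,::-1])
vv,uu=np.mgrid[0:480,0:640]
for n,im,d,r in(('side',a,d,(268,328,240,315)),('top',b,e,(200,270,230,285))):
    m=(uu>=r[0])&(uu<r[1])&(vv>=r[2])&(vv<r[3])&(d>0)
    P=dep(n,np.c_[uu[m],vv[m]],d[m]);g=im[m].astype(int).sum(1)
    k=(P[:,2]>.048)&(g<130)&(np.hypot(P[:,0]-.476,P[:,1]-.158)<.035)
    if k.sum()>5: print(n,'block',k.sum(),cv2.minAreaRect((P[k,:2]*1000).astype(np.float32)),np.median(P[k,2]))
```

```text
side block 108 ((474.3908386230469, 160.13951110839844), (27.94338035583496, 23.41850471496582), 65.48311614990234) 0.05342303013399313
top block 183 ((480.078857421875, 156.73495483398438), (29.760746002197266, 20.831920623779297), 63.100555419921875) 0.05397119195590616
```

View pics/c8.png

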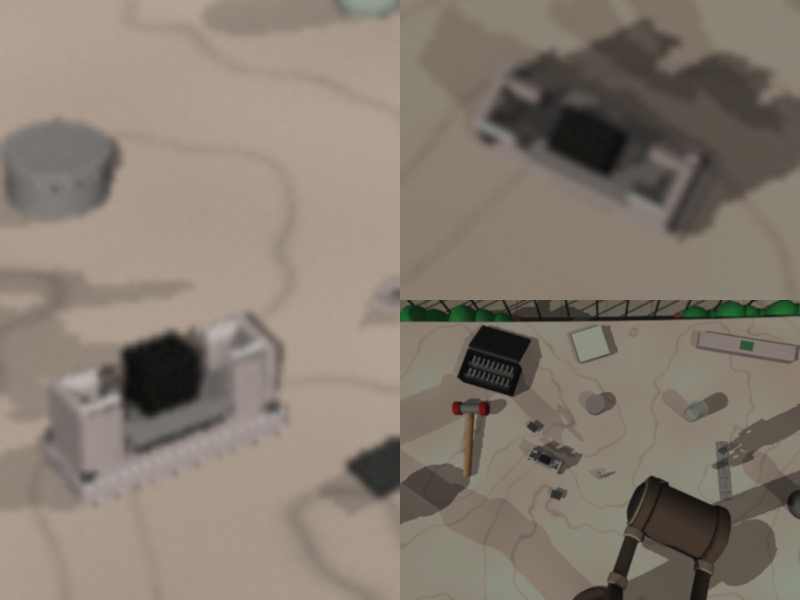

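Run:
```python
from h import *
a=np.load('pics/top0.npz');b=np.load('pics/top5.npz')
vv,uu=np.mgrid[0:480,0:640]
# plate-top level check from the side depth
d=np.load('pics/side5.npz');D=d['d'];im=d['im'].astype(int).sum(2)
m=(uu>268)&(uu<328)&(vv>255)&(vv<310)&(D>0);P=dep('side',np.c_[uu[m],vv[m]],D[m])
th=np.radians(63.8);ey=np.array([np.cos(th),np.sin(th)]);ex=np.array([ey[1],-ey[0]]);Q=(P[:,:2]-[.475,.1587]);x=Q@ex;y=Q@ey
k=(abs(x)<.012)&(abs(y)<.016)&(P[:,2]>.05);A=np.c_[x[k],y[k],np.ones(k.sum())];print(k.sum(),np.linalg.lstsq(A,P[k,2],rcond=None)[0])
k=(abs(y)<.026)&(abs(x)<.02)&(P[:,2]>.022)&(P[:,2]<.03)
for s in(1,-1):
    q=k&(y*s>.008);print('plate top z',s,q.sum(),np.median(P[q,2]))
workorder.sign_off()
```

```text
117 [ 0.06375641 -0.01736677  0.05383432]
plate top z 1 71 0.02627041221961235
plate top z -1 55 0.025754063439419328
the job is handed in; nothing more can be done
```

I picked up the pad by its block, slid its ears past the clips, and felt the firm stop with the plate about 20 mm above the ledge. The job is handed in at about 13.7 s on the clock.

- **Push:** I held about 20–23 N at the wrist for about 1.4 s, and saw nothing above 23 N. The force on the seat itself will be slightly less because of the clips. I then opened the fingers with no force left on them and moved the arm away.
- **Height:** The block top is at about 54 mm, so the plate's underside is at about 20 mm. That matches the seat height in the depth images before the fit.
- **Position:** The pad is about 1 mm off centre along the ears. Across the slot the two cameras disagree: about −1 mm from the side and +2.4 mm from the top. Both are within the 4 mm limit. They already differed by about 3 mm before the fit.
- **Direction:** The pad measured 63.1° from the top and 65.5° from the side, against about 63.8° for the bracket.
- **Level:** The plate top reads 26.3 mm and 25.8 mm at its two ends, so it is level along the ears to within about 0.02 rad. A plane fit to the block top gave 0.06 rad across x, above the 0.03 limit. I put that down to depth noise over a 24 mm face; the tool's own tilt was about 0.007 rad.
- **Other things:** The mallet, tin, glass, angle and hinge look undisturbed in the final picture, but I did not measure them.

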